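# Clear the jar off the tin and read the tin's lid through the lens

### The arm

A 6-joint arm with a two-finger parallel gripper is mounted at the origin on a cart in front of the work surface, level with it; the furniture and walls round the work are solid. World frame = base frame: x ahead of the robot, y to its left, z up, the work surface at z = 0. Lengths are in m, angles in degrees, forces in N, time in s.
With the tool pointing down it reaches from about 0.35 to 0.875 m from the base axis. Payload 4.2 kg.
Tool frame: the origin (TCP) lies midway between the tips of the shut fingers; the grasp point (between the pads) lies 19 mm behind it (r.pinch_z is the distance from the TCP to the grasp point, in m); z points along the fingers, y is the line along which they close (so a half turn about z gives the same grasp; the last joint's range is limited). The gripper opens to 87 mm and grips with 3 to 60 N. Pads are 19 mm wide; open, the fingers measure 117 mm over their backs; the gripper's body (75 mm by 190 mm) begins 51 mm behind the grasp point.
Start: joints at [-49.068, 22.042, 0.453, 0, -68.411, -14.817], TCP at [0.275, -0.561, 0.223] pointing down, gripper open.
Joint ranges: [-179.83, 179.83], [-69.29, 118.12], [-61.27, 80.66], [-181.25, 117.63], [-171.15, -9.14], [-177.46, 177.46]. Speed limits (degrees/s): [159.86, 159.86, 180, 180, 180, 180].

### API

Orientations are given as a 3x3 rotation matrix whose columns are the frame's x, y, z axes.
In Python, from station import r, imaging, models gives the robot as it stands. The module is installed in compiled form; this text tells all that it offers.
- The arm moves only by the tool apply_moves, never from a script. Its argument "moves" is a list of rows, each a list of 2 entries, a list of its own where there are three numbers: the shift along the tool's x, y, z in m, then the turn about the tool's z in degrees. A call has 1 to 5 rows; each row shifts and turns the commanded pose from where the row before left it, along the tool's axes as they then stand; what a row does not reach is not made up. A row lasts 1/12 s, in which the tool goes at most 41.7 mm and 7.16 degrees, less where a joint would pass 70% of its speed; a pose out of reach is approached as far as the arm can. A call is refused whole if a number of a shift passes 0.0417 or a number of a turn 7.16, either way. A call with a gripper value outside its range is refused whole. "hand" is the finger opening in m, from 0 to 0.087, set as the call begins (left out, the last holds). The fingers move at their own pace and stop on an object; the grip force is fixed at half the most. Time passes only in rows, so rows that do not move let the fingers close. It gives the time, the measured TCP pose, the force, the opening and the grip force at its end, in the units of the state.
- r.sense(): the state, without advancing time (a new reading comes with each control period).
- imaging.capture(name): name is "side" or "top"; returns a dict with "frame" (384x512x3 uint8, blue, green, red), "intrinsics" (3x3 intrinsics, pixels), "eye" and "orientation" of the camera in the world. Camera axes: x right, y down, z forward; pixel columns grow to the right and rows downward; lengths in m; the calibration is good to about 2 mm. A picture is of the moment at which its call begins. There is no depth.
- r.finish_job(): hands the job in; it is judged then, once.
Trained networks look in a picture, given as the dict that the camera call returned (one of the last four; its "shot" number tells which), for a name from the list of things; names that differ only in an ending like _2 or _b are one class to them, and where a whole thing is asked for, a point or a joint stands for the part that bears it (a point fixed in the world has none). Each returns a list of dicts, best first, with "confidence" (0 to 1); they miss things now and then, are a little off and sometimes report something else, mostly with a low value. They report only what shows in the picture. A call takes as long as a camera call. They do not tell look-alikes from the thing itself.
- models.cut_out(picture, target): "region" (384x512 bool, what is visible of it) and "extent" ([left, top, width, height] as shares, 0 to 1, of the picture: columns of its width, rows of its height, round what is visible of it).
- models.place_of(picture, target): "at" ([column, row] as shares, 0 to 1, of the picture: columns of its width, rows of its height: a listed point, or the origin of a listed thing).
The state is a dict: "time_s": time; "joints": joint angles; "joint_velocities": joint speeds; "effort": joint torques, N m; "tcp_pos": TCP position; "ee_rot": TCP orientation; "wrist_force": force on the tool from outside, world axes, zero at the start; "moment": the same for the moment, N m; "gripper_width": opening from 0.0 (shut) to 1.0 (fully open); "gripper_force": force on a finger pad.
Only numpy, scipy, OpenCV 4.12 (cv2) and the standard library are available. Lean on these libraries where they do the work, as an engineer would, in place of code of your own. Each camera call takes 0.05 s, during which the arm holds its last target. There are 200 camera calls.

### The job

I want to read the small print on the lid of the flat tin, but a spice jar is standing on it: put that jar back upright in the empty place of the spice rack so that the row is complete, and let go of it. Then pick up the reading lens and hold it level and centred over the tin's lid, with the glass 80 mm above the lid, where it is in focus. Finish while still holding it there, steady; leave the tin where it stands and the other things on the worktop undisturbed.

Things in the scene. Friction and masses are not known exactly. Their poses are not given: they have to be found in the camera images.
- jar_1: spice jar with a black cap, a plain cylinder 41 mm in diameter and 105 mm tall, 0.08 to 0.15 kg, label round its body, glass above the label; origin at the centre of its underside, z up along the jar. The four jars are alike in size; one of them stands on the flat tin, the others in the rack, and which is which varies.
- jar_2: spice jar with a black cap, a plain cylinder 41 mm in diameter and 105 mm tall, 0.08 to 0.15 kg, label round its body, glass above the label; origin at the centre of its underside, z up along the jar. The four jars are alike in size; one of them stands on the flat tin, the others in the rack, and which is which varies.
- jar_3: spice jar with a black cap, a plain cylinder 41 mm in diameter and 105 mm tall, 0.08 to 0.15 kg, label round its body, glass above the label; origin at the centre of its underside, z up along the jar. The four jars are alike in size; one of them stands on the flat tin, the others in the rack, and which is which varies.
- jar_4: spice jar with a black cap, a plain cylinder 41 mm in diameter and 105 mm tall, 0.08 to 0.15 kg, label round its body, glass above the label; origin at the centre of its underside, z up along the jar. The four jars are alike in size; one of them stands on the flat tin, the others in the rack, and which is which varies.
- rack: fixed wooden spice rack 70 mm deep (x), 238 mm long (y); four bays in a row along y, 52 mm apart, each 46 mm clear both ways, floor 24 mm above the worktop; between bays 6 mm dividers 22 mm tall; end panels to 70 mm, front and back steel rails to 62 mm above the worktop. Origin: centre of the underside; x points away from the robot, z up
- bay_1 (a point): centre of the floor of bay 1 of the rack (bay 1 is the leftmost seen from the robot, bay 4 the rightmost); a jar that stands in the bay has its origin within 4 mm of it. The bay without a jar is the empty place.
- bay_2 (a point): centre of the floor of bay 2 of the rack (bay 1 is the leftmost seen from the robot, bay 4 the rightmost); a jar that stands in the bay has its origin within 4 mm of it. The bay without a jar is the empty place.
- bay_3 (a point): centre of the floor of bay 3 of the rack (bay 1 is the leftmost seen from the robot, bay 4 the rightmost); a jar that stands in the bay has its origin within 4 mm of it. The bay without a jar is the empty place.
- bay_4 (a point): centre of the floor of bay 4 of the rack (bay 1 is the leftmost seen from the robot, bay 4 the rightmost); a jar that stands in the bay has its origin within 4 mm of it. The bay without a jar is the empty place.
- flat_tin: flat oblong tin with a ring-pull lid, loose, 63 mm (its x) by 105 mm (its y) and 24 mm high, lying on the worktop; origin at the centre of its underside, z up. At the start a jar stands about on the middle of its lid. Keep clear of the tall cupboard on the worktop at the right: its front is at x = 0.52 and its left side at y = 0.03, in the world.
- lid_centre (a point): centre of the flat tin's lid, on its upper face, 24 mm above the worktop
- lens: reading lens, 0.07 to 0.11 kg, lying flat: steel rim 80 mm across, 12 mm thick, round a clear glass; flat-sided black handle 18 mm wide (y), 13 mm thick, from 54 to 126 mm behind the glass centre. Origin: underside below the glass centre; x from handle to glass, z the lens axis (up). Centre of mass about 40 mm behind the glass centre
- glass_centre (a point): middle of the glass, 6 mm above the lens's underside; this point belongs 80 mm above point lid_centre
- handle_grip (a point): point on the handle for the grasp, 74 mm behind the middle of the glass, mid-thickness; pinch it across its 18 mm width
- onion_1: red onion, 78 mm wide, 84 mm high, bystander; origin at its underside
- mug: small cream cup with a handle, 59 x 83 x 55 mm, bystander; origin at the centre of its underside
- garlic: garlic bulb, 53 mm, bystander; origin at its underside
Mind the look-alikes: they are no part of the job. Leave any red or turquoise look-alike of the jar_1 alone.

How it is judged (in metres and radians):
On the way, in this order (a step that is already met when the one before it is completed fails the run):
1. the jar stands in the empty bay, all four jars upright in the row and let go ((horizontal distance between jar_1 and bay_1 below 0.008 m or horizontal distance between jar_1 and bay_2 below 0.008 m or horizontal distance between jar_1 and bay_3 below 0.008 m or horizontal distance between jar_1 and bay_4 below 0.008 m) and z of each of jar_1, jar_2, jar_3, jar_4 in the frame of rack below 0.029 m and angle between each of jar_1, jar_2, jar_3, jar_4's own z axis and vertical below 0.08 rad and (horizontal distance between jar_2 and bay_1 below 0.008 m or horizontal distance between jar_2 and bay_2 below 0.008 m or horizontal distance between jar_2 and bay_3 below 0.008 m or horizontal distance between jar_2 and bay_4 below 0.008 m) and (horizontal distance between jar_3 and bay_1 below 0.008 m or horizontal distance between jar_3 and bay_2 below 0.008 m or horizontal distance between jar_3 and bay_3 below 0.008 m or horizontal distance between jar_3 and bay_4 below 0.008 m) and (horizontal distance between jar_4 and bay_1 below 0.008 m or horizontal distance between jar_4 and bay_2 below 0.008 m or horizontal distance between jar_4 and bay_3 below 0.008 m or horizontal distance between jar_4 and bay_4 below 0.008 m) and contact force between each of jar_1, jar_2, jar_3, jar_4 and the fingers below 0.1 N), for 0.3 s.
2. the lens is lifted off the worktop by the fingers (height (world z) of glass_centre above 0.035 m and contact force between lens and the fingers above 2 N), for 0.2 s.
At the end, for the whole second after the job is handed in: All four jars stand upright in the bays, let go; the tin is within 20 mm of where it stood; the lens, at rest, is held by the fingers alone, level within 0.09 rad, its glass within 15 mm of the lid's centre from above and 70 to 90 mm above the lid (all of step 1 and horizontal distance between glass_centre and lid_centre below 0.015 m and z of glass_centre in the frame of lid_centre between 0.07 and 0.09 m and angle between lens's own z axis and vertical below 0.09 rad and contact force between lens and the fingers above 2 N and contact force between lens and flat_tin below 0.1 N and contact force between lens and rack below 0.1 N and contact force between lens and jar_1 below 0.1 N and contact force between lens and jar_2 below 0.1 N and contact force between lens and jar_3 below 0.1 N and contact force between lens and jar_4 below 0.1 N and linear speed of lens below 0.02 m/s and angular speed of lens below 0.15 rad/s and distance of flat_tin from where it was at the start of the episode below 0.02 m and angle between flat_tin's own z axis and vertical below 0.08 rad); the arm keeps its last pose, push and grip.
It fails at once if a bystander is moved more than 30 mm (distance of any of onion_1, mug, garlic from where it was at the start of the episode above 0.03 m).
It fails at once if a jar is tipped over (angle between any of jar_1, jar_2, jar_3, jar_4's own z axis and vertical above 0.6 rad).
It fails at once if the flat tin is moved more than 20 mm (distance of flat_tin from where it was at the start of the episode above 0.02 m).
It also fails if it takes over 54 s, if anything falls off the work surface, if the arm or the gripper's body presses on something with over 40 N, if the wrist force passes 120 N, or if a joint passes its speed limit or range.

## Working session

There is one attempt and no reset: what is moved stays moved. The work goes in short steps, Python scripts to look and compute and a tool call to move; the robot and the scene stay as the last step left them, time stands still between calls to the robot, and variables do not carry over. Pictures are saved under pics/ and viewed, at most 10 in all, crops included, and the job is handed in when it is done.

Besides the shell and the picture viewer there is one more tool, called after "Request:" as name(argument=value, ...) on one line, values as JSON. apply_moves: Moves the arm, as the interface text tells. Its arguments: {"type":"object","properties":{"moves":{"type":"array"},"hand":{"type":"number"}},"required":["moves"]}

```bash
mkdir -p pics; cat > h.py <<'E'
import numpy as np, cv2
from station import r, imaging, models
def ray(p,u,v):
    K=np.array(p["intrinsics"]);R=np.array(p["orientation"]);e=np.array(p["eye"])
    d=R@np.linalg.inv(K)@np.array([u,v,1.]);return e,d/np.linalg.norm(d)
def at_z(p,u,v,z):
    e,d=ray(p,u,v);return e+d*(z-e[2])/d[2]
def proj(p,X):
    q=np.array(p["intrinsics"])@np.array(p["orientation"]).T@(np.array(X)-np.array(p["eye"]));return q[:2]/q[2]
def tri(a,b):
    A=np.zeros((3,3));B=np.zeros(3)
    for e,d in(a,b):
        M=np.eye(3)-np.outer(d,d);A+=M;B+=M@e
    return np.linalg.solve(A,B)
E
python3 - <<'E'
from h import *
P={n:imaging.capture(n) for n in("side","top")}
cv2.imwrite("pics/a.png",np.hstack([cv2.resize(P[n]["frame"],(512,384)) for n in P])[:, :]) 
for n in P:
    cv2.imwrite(f"pics/{n}0.png",cv2.resize(P[n]["frame"],(800,600)))
    p=P[n];print(n,np.round(p["eye"],3),np.round(p["orientation"],2).tolist(),np.round(p["intrinsics"],1).tolist())
    for t in["jar_1","rack","bay_1","bay_2","bay_3","bay_4","flat_tin","lid_centre","lens","glass_centre","handle_grip","onion_1","mug","garlic"]:
        print(t,[(np.round(np.array(x["at"])*[512,384],1).tolist(),round(x["confidence"],2)) for x in models.place_of(p,t)][:6])
print(r.sense())
E
```

```text
side [-0.131 -1.164  0.913] [[0.88, -0.25, 0.39], [-0.47, -0.5, 0.73], [0.01, -0.83, -0.56]] [[474.9, 0.0, 256.1], [0.0, 474.9, 188.9], [0.0, 0.0, 1.0]]
jar_1 [([222.4, 172.8], 0.69), ([226.8, 209.2], 0.69), ([244.5, 197.9], 0.57), ([241.8, 144.3], 0.52), ([254.3, 163.1], 0.47)]
rack [([245.9, 155.6], 0.95)]
bay_1 [([247.4, 152.4], 0.93), ([277.5, 240.2], 0.74), ([254.2, 161.9], 0.66), ([245.1, 150.9], 0.62), ([242.0, 138.9], 0.57)]
bay_2 [([247.4, 152.4], 0.93), ([277.5, 240.2], 0.74), ([254.2, 161.9], 0.66), ([245.1, 150.9], 0.62), ([242.0, 138.9], 0.57)]
bay_3 [([247.4, 152.4], 0.93), ([277.5, 240.2], 0.74), ([254.2, 161.9], 0.66), ([245.1, 150.9], 0.62), ([242.0, 138.9], 0.57)]
bay_4 [([247.4, 152.4], 0.93), ([277.5, 240.2], 0.74), ([254.2, 161.9], 0.66), ([245.1, 150.9], 0.62), ([242.0, 138.9], 0.57)]
flat_tin [([220.1, 178.6], 0.79)]
lid_centre [([223.5, 172.0], 0.62), ([242.6, 145.7], 0.2)]
lens []
glass_centre [([191.2, 158.1], 0.52)]
handle_grip [([279.4, 242.8], 0.57)]
onion_1 [([195.9, 148.7], 0.85)]
mug []
garlic [([191.1, 158.7], 0.44), ([243.9, 147.2], 0.44)]
top [ 0.28
[... 1118 characters left out ...]
4130611e+01, -1.48169363e+01]), 'joint_velocities': array([-0.06481039, -0.01502357, -0.05299212,  0.02411407,  0.03049809,
        0.04819376]), 'effort': array([-8.55220478e-04, -3.90466404e+01,  1.87616837e+01,  4.22431335e+00,
        1.55691791e-02,  2.42481730e-05]), 'tcp_pos': array([ 0.2751199 , -0.56115307,  0.22253671]), 'ee_rot': array([[-8.97903220e-01, -4.40192917e-01, -5.67066792e-05],
       [-4.40192919e-01,  8.97903220e-01,  4.06512168e-05],
       [ 3.30227321e-05,  6.14627371e-05, -9.99999998e-01]]), 'wrist_force': array([1.11268875, 0.10383534, 0.2811346 ]), 'moment': array([ 0.01191205, -0.02152791,  0.01097719]), 'gripper_force': 0.0, 'gripper_width': 1.002494653995473}
```

View pictures.

View pics/top0.png

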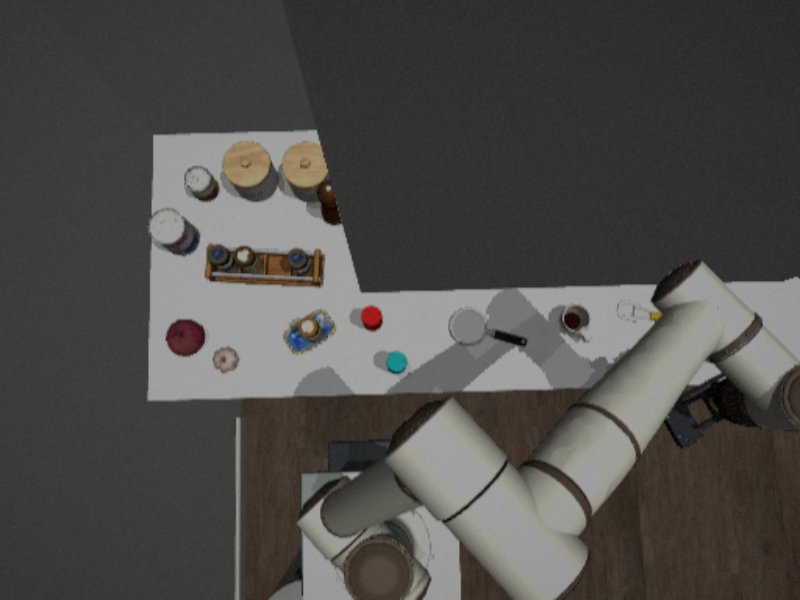

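View pics/side0.png

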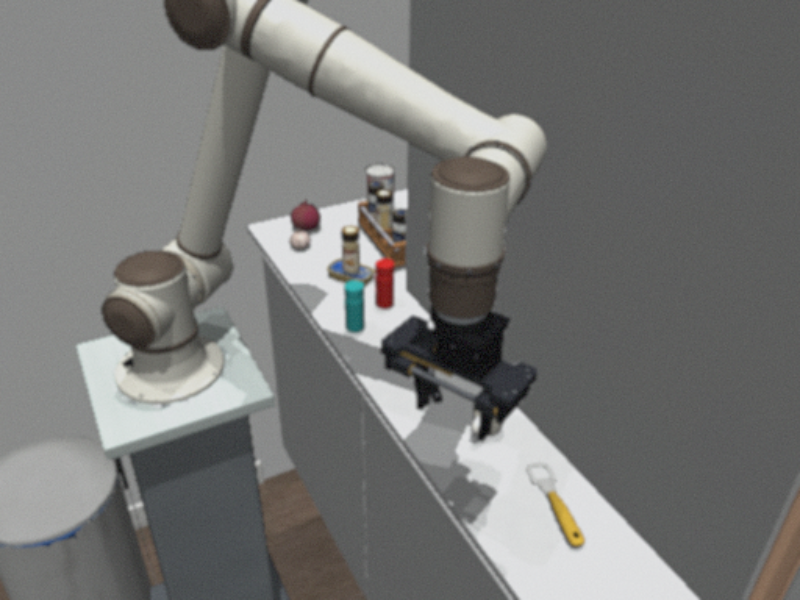

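The top view (800 px scale) shows the rack at (265,265) with jars at about (220,260), (245,260) and (298,262), so bay 3 at (272,265) is empty. Candidates for the jar:
- natural jar with a black cap on the blue tin, at (310,327)
- red look-alike, at (372,318)
- turquoise look-alike, at (397,362)
- rack jars

I choose the one on the tin. The lens is at (468,327), with its handle towards (510,338).

```bash
python3 - <<'E'
from h import *
fs=[];
for i in range(6): p=imaging.capture("top");fs.append(p["frame"].astype(float))
f=np.mean(fs,0).astype(np.uint8); np.save("top.npy",f)
s=imaging.capture("side")
import pickle;pickle.dump((p,s),open("cal.pkl","wb"))
c=f[140:240,120:220];cv2.imwrite("pics/crop.png",cv2.resize(c,(600,600),interpolation=cv2.INTER_CUBIC))
c=s["frame"][95:195,180:280];cv2.imwrite("pics/crops.png",cv2.resize(c,(600,600),interpolation=cv2.INTER_CUBIC))
T=lambda u,v,z:np.round(at_z(p,u,v,z),4)
for u,v in[(164.1,170.9),(193.1,169.2),(147.5,168.1),(199.6,211.8),(239,208.9),(252,232)]: print("jar",T(u,v,.024))
for n,z in[("rack",0),("flat_tin",.024),("lens",.006),("jar_1",.1)]:
  for m in models.cut_out(p,n)[:6]:
    R=m["region"].astype(np.uint8);pts=cv2.findNonZero(R)
    w=np.array([T(u,v,z)[:2] for u,v in pts[:,0]],dtype=np.float32)
    print(n,round(m["confidence"],2),np.round(np.array(m["extent"])*[512,384,512,384],1),"cent",w.mean(0),cv2.minAreaRect(w))
g=[models.place_of(p,n)[0]["at"]*np.array([512,384]) for n in("glass_centre","handle_grip")]
print("lens",T(*g[0],.006),T(*g[1],.006))
for n in("onion_1","mug","garlic"):print(n,[T(*(x["at"]*np.array([512,384])),0) for x in models.place_of(p,n)[:1]])
print(r.pinch_z,r.sense()["time_s"])
E
```

```text
jar [0.5776 0.242  0.024 ]
jar [0.5805 0.1466 0.024 ]
jar [0.5886 0.2966 0.024 ]
jar [0.4389 0.1271 0.024 ]
jar [ 0.4445 -0.0011  0.024 ]
jar [ 0.3683 -0.041   0.024 ]
rack 0.93 [131.6 155.3  73.9  27.7] cent [0.5762722  0.21292573] ((0.5876145958900452, 0.23011445999145508), (0.25146809220314026, 0.08040300756692886), 85.77726745605469)
flat_tin 0.64 [183.7 196.1  31.1  30.9] cent [0.43494734 0.1350951 ] ((0.4375855326652527, 0.13142581284046173), (0.06425799429416656, 0.10301923006772995), 30.851045608520508)
flat_tin 0.51 [132.1 154.7  20.1  20.4] cent [0.60116404 0.31559065] ((0.5996764898300171, 0.31479397416114807), (0.07206322252750397, 0.041709307581186295), 43.7454719543457)
lens 0.75 [287.1 201.   49.6  20.3] cent [ 0.43644518 -0.21709614] ((0.43926358222961426, -0.24070343375205994), (0.1576700210571289, 0.07957562059164047), 88.26435852050781)
jar_1 0.82 [134.  153.7  15.5  20.8] cent [0.58214265 0.29633686] ((0.5802878141403198, 0.2955019772052765), (0.06812632828950882, 0.03726545721292496), 43.88551712036133)
jar_1 0.7 [188.8 202.2  16.4  18.3] cent [0.4364591  0.12346
[... 298 characters left out ...]
.5 195.5  11.8  16.6] cent [0.45426    0.00132108] ((0.4542999863624573, 0.0014999955892562866), (0.04021776095032692, 0.04971609637141228), 88.15263366699219)
jar_1 0.63 [149.3 153.8  15.7  17.3] cent [0.5791481  0.24525292] ((0.5779629945755005, 0.2448578178882599), (0.061195868998765945, 0.03738107159733772), 43.66795349121094)
jar_1 0.57 [247.3 225.6  14.3  11.8] cent [ 0.3657113  -0.04636596] ((0.3650868535041809, -0.04665090888738632), (0.03668972849845886, 0.03974128141999245), 88.59136962890625)
lens [ 0.4388 -0.1962  0.006 ] [ 0.41   -0.2764  0.006 ]
onion_1 [array([0.4275, 0.3918, 0.    ])]
mug [array([ 0.4387, -0.4247,  0.    ])]
garlic [array([0.3915, 0.3026, 0.    ])]
0.0187 2.3
```

View pics/crop.png

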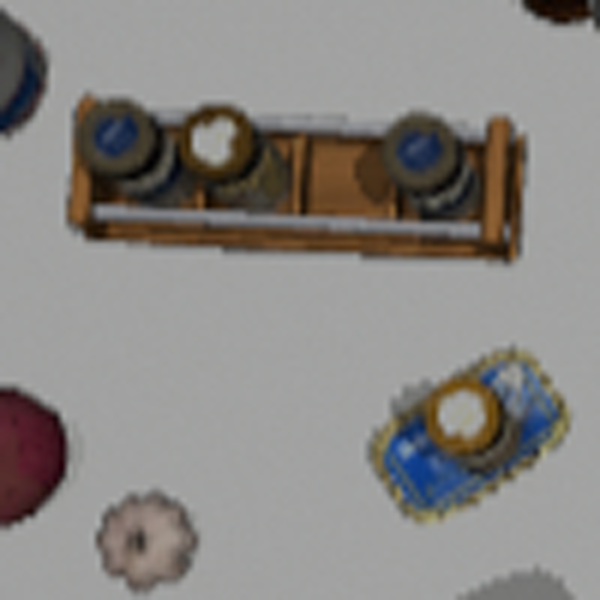

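View pics/crops.png

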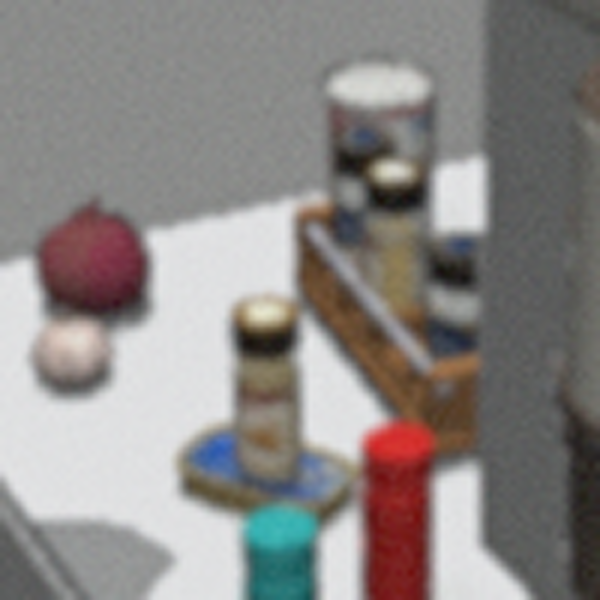

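The tin jar's cap top is at crop (463,413), and bay 3 at (345,175) is empty. The red and turquoise look-alikes stand separately, so the choice holds. Next I work out the metric positions.

```bash
python3 - <<'E'
from h import *
import pickle;p,s=pickle.load(open("cal.pkl","rb"))
C=lambda x,y:((x+.5)/6-.5+120,(y+.5)/6-.5+140)
S=lambda x,y:((x+.5)/6-.5+180,(y+.5)/6-.5+95)
def W(n,x,y,z): print(n,np.round(at_z(p,*C(x,y),z)[:2],4))
for n,x,y in[("j1",116,135),("j2",212,142),("j4",420,150),("tinjar",463,413)]:W(n,x,y,.129)
for n,x,y in[("d0",300,170),("d52r",397,200),("d52l",203,192)]:W(n,x,y,.046)
for n,x,y in[("frontL",92,213),("frontR",480,229),("backL",160,113),("backR",480,131)]:W(n,x,y,.062)
for n,x,y in[("endRfar",499,119),("endRnear",495,252),("endLfar",87,98),("endLnear",79,228)]:W(n,x,y,.070)
print("tin corners")
for x,y in[(515,350),(568,418),(428,521),(373,455)]:W("t",x,y,.012)
# side: caps
for n,a,b,z in[("tinjar",(463,413),(266,315),.129),("j2",(212,142),(394,172),.129)]:
    X=tri(ray(p,*C(*a)),ray(s,*S(*b)));print("tri",n,X.round(4),"side@z",at_z(s,*S(*b),z).round(4))
print("red",at_z(p,372*.64,318*.64,.105),"turq",at_z(p,397*.64,362*.64,.105))
E
```

```text
j1 [0.5855 0.2987]
j2 [0.5804 0.2498]
j4 [0.5731 0.1441]
tinjar [0.4377 0.1238]
d0 [0.5824 0.22  ]
d52r [0.5643 0.1678]
d52l [0.5718 0.2723]
frontL [0.5588 0.3279]
frontR [0.5441 0.1215]
backL [0.6123 0.292 ]
backR [0.5974 0.1208]
endRfar [0.6018 0.1097]
endRnear [0.5299 0.1128]
endLfar [0.6197 0.329 ]
endLnear [0.5493 0.3326]
tin corners
t [0.4855 0.1087]
t [0.4472 0.0803]
t [0.3932 0.1573]
t [0.43   0.1869]
tri tinjar [0.4365 0.1244 0.1283] side@z [0.4347 0.1237 0.129 ]
tri j2 [0.5794 0.2499 0.1301] side@z [0.5797 0.252  0.129 ]
red [ 4.51960425e-01 -3.63524349e-04  1.05000000e-01] turq [ 0.36416728 -0.04681235  0.105     ]
```

Request:
apply_moves(moves=[[[-0.0263, 0.032, 0], 0], [[-0.0263, 0.032, 0], 0], [[-0.0263, 0.032, 0], 0], [[-0.0263, 0.032, 0], 0], [[-0.0263, 0.032, 0], 0]], hand=0.087)

```text
time_s: 2.72
tcp_pos: [0.3227, -0.358, 0.2226]
ee_rot: [[-0.898, -0.439, 0.0], [-0.439, 0.898, -0.0], [-0.0, -0.0, -1.0]]
wrist_force: [1.4, 0.0, 0.2]
gripper_width: 1.001
gripper_force: 0.0
```

Request:
apply_moves(moves=[[[-0.0263, 0.032, 0], 0], [[-0.0263, 0.032, 0], 0], [[-0.0263, 0.032, 0], 0], [[-0.0263, 0.032, 0], 0], [[-0.0263, 0.032, 0], 0]])

```text
time_s: 3.13
tcp_pos: [0.3704, -0.1563, 0.223]
ee_rot: [[-0.898, -0.44, 0.002], [-0.44, 0.898, -0.0], [-0.001, -0.001, -1.0]]
wrist_force: [0.8, 1.3, -0.2]
gripper_width: 1.003
gripper_force: 0.0
```

Request:
apply_moves(moves=[[[-0.0263, 0.032, 0], 0], [[-0.0263, 0.032, 0], 0], [[-0.0263, 0.032, 0], 0], [[-0.0263, 0.032, 0], 0], [[-0.0263, 0.032, 0], 0]])

```text
time_s: 3.55
tcp_pos: [0.418, 0.0457, 0.2232]
ee_rot: [[-0.898, -0.441, 0.001], [-0.441, 0.898, 0.001], [-0.002, -0.0, -1.0]]
wrist_force: [0.6, -1.1, -0.3]
gripper_width: 0.999
gripper_force: 0.0
```

Request:
apply_moves(moves=[[[-0.0263, 0.032, 0], -7.0], [[-0.0263, 0.032, 0], -7.0], [[0, 0, 0], -7.0], [[0, 0, 0], -7.0], [[0, 0, 0], -7.0]])

```text
time_s: 3.97
tcp_pos: [0.4321, 0.1261, 0.2225]
ee_rot: [[-0.476, -0.88, -0.0], [-0.88, 0.476, -0.0], [0.0, 0.0, -1.0]]
wrist_force: [-0.6, -0.8, -0.3]
gripper_width: 0.995
gripper_force: 0.0
```

Request:
apply_moves(moves=[[[0, 0, 0], -7.0], [[0, 0, 0], -7.0], [[0, 0, 0], -7.0], [[0, 0, 0], -3.4], [[0, 0, 0], 0]])

```text
time_s: 4.38
tcp_pos: [0.4322, 0.125, 0.2227]
ee_rot: [[-0.077, -0.997, 0.0], [-0.997, 0.077, 0.0], [-0.0, -0.0, -1.0]]
wrist_force: [-0.7, -0.5, -0.2]
gripper_width: 1.003
gripper_force: 0.0
```

Request:
apply_moves(moves=[[[0.0006, -0.0049, 0.02], 0], [[0, 0, 0.035], 0], [[0, 0, 0.035], 0], [[0, 0, 0.031], 0], [[0, 0, 0.0205], 0]])

```text
time_s: 4.8
tcp_pos: [0.4356, 0.1231, 0.0786]
ee_rot: [[-0.081, -0.997, -0.003], [-0.997, 0.081, -0.002], [0.002, 0.003, -1.0]]
wrist_force: [-0.3, -0.0, -0.1]
gripper_width: 0.999
gripper_force: 0.0
```

```bash
python3 - <<'E'
from h import *
print(r.sense()["tcp_pos"],r.sense()["wrist_force"])
a=imaging.capture("top");b=imaging.capture("side")
R=lambda im:cv2.resize(im,(400,400),interpolation=cv2.INTER_CUBIC)
cv2.imwrite("pics/g.png",np.hstack([R(a["frame"][140:240,120:220]),R(b["frame"][95:195,180:280])]))
E
```

```text
[0.43558283 0.1230859  0.07855718] [-0.27817526 -0.04014738 -0.07033297]
```

View pics/g.png

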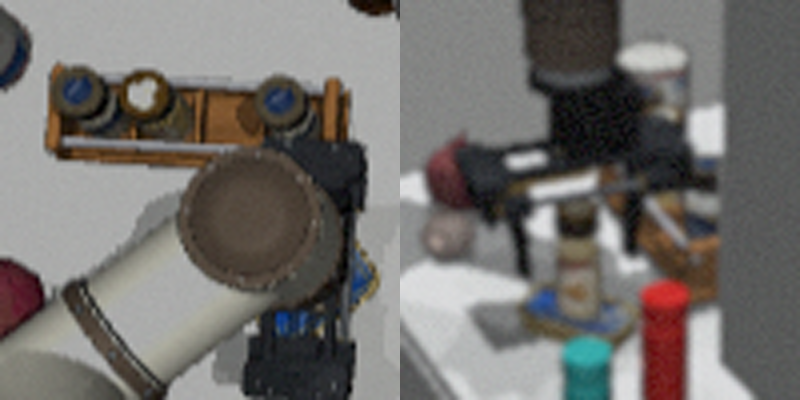

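The jar stands midway between the open fingers (side crop, about (575,265)), so I close.

Request:
apply_moves(moves=[[[0, 0, 0], 0], [[0, 0, 0], 0], [[0, 0, 0], 0], [[0, 0, 0], 0], [[0, 0, 0], 0]], hand=0.03)

```text
time_s: 5.32
tcp_pos: [0.4376, 0.1244, 0.0822]
ee_rot: [[-0.078, -0.997, 0.002], [-0.997, 0.078, 0.002], [-0.002, -0.002, -1.0]]
wrist_force: [-0.3, -0.2, -0.1]
gripper_width: 0.705
gripper_force: 0.0
```

Request:
apply_moves(moves=[[[0, 0, 0], 0], [[0, 0, 0], 0], [[0, 0, 0], 0], [[0, 0, 0], 0], [[0, 0, 0], 0]], hand=0.03)

```text
time_s: 5.73
tcp_pos: [0.437, 0.124, 0.0812]
ee_rot: [[-0.078, -0.997, -0.0], [-0.997, 0.078, -0.0], [0.0, 0.0, -1.0]]
wrist_force: [-0.8, 1.5, 3.4]
gripper_width: 0.463
gripper_force: 30.0
```

Request:
apply_moves(moves=[[[0, 0, -0.01], 0], [[0, 0, -0.02], 0], [[0, 0, -0.02], 0], [[0, 0, -0.02], 0], [[0, 0, 0], 0]])

```text
time_s: 6.15
tcp_pos: [0.4391, 0.1251, 0.1544]
ee_rot: [[-0.077, -0.997, 0.007], [-0.997, 0.077, 0.003], [-0.004, -0.006, -1.0]]
wrist_force: [0.8, 0.8, -1.6]
gripper_width: 0.462
gripper_force: 30.0
```

Request:
apply_moves(moves=[[[-0.0135, -0.0222, 0], 0], [[-0.0135, -0.0222, 0], 0], [[-0.0135, -0.0222, 0], 0], [[-0.0135, -0.0222, 0], 0], [[-0.0135, -0.0222, 0], 0]])

```text
time_s: 6.57
tcp_pos: [0.5533, 0.1828, 0.1494]
ee_rot: [[-0.079, -0.997, -0.002], [-0.997, 0.079, -0.001], [0.001, 0.002, -1.0]]
wrist_force: [0.3, 0.6, -0.3]
gripper_width: 0.46
gripper_force: 30.0
```

Request:
apply_moves(moves=[[[-0.0136, -0.0221, 0], 0], [[0, 0, 0], 0], [[0, 0, 0], 0], [[0, 0, 0], 0], [[0, 0, 0], 0]])

```text
time_s: 6.98
tcp_pos: [0.5749, 0.1938, 0.1503]
ee_rot: [[-0.078, -0.997, -0.002], [-0.997, 0.078, -0.001], [0.001, 0.002, -1.0]]
wrist_force: [0.5, -0.1, -0.6]
gripper_width: 0.463
gripper_force: 30.0
```

```bash
python3 - <<'E'
from h import *
q=r.sense();print(q["tcp_pos"],q["wrist_force"],q["gripper_width"])
a=imaging.capture("top");b=imaging.capture("side")
R=lambda im:cv2.resize(im,(400,600),interpolation=cv2.INTER_CUBIC)
cv2.imwrite("pics/k.png",np.hstack([R(a["frame"][130:220,140:200]),R(b["frame"][85:175,220:280])]))
B=np.array([.576,.1945,.024]);
print(models.place_of(b,"jar_1")[0]["at"]*np.array([512,384]),[np.round(x["at"]*np.array([512,384]),1) for x in models.place_of(b,"jar_1")])
t=q["tcp_pos"];print("expected jar base",proj(b,[t[0],t[1],t[2]-.0572]),proj(b,[t[0],t[1],t[2]-.0572+.105]), "bay",proj(b,B))
E
```

```text
[0.57487396 0.1938388  0.15027937] [ 0.46918125 -0.13743266 -0.60783714] 0.46293302526932495
[227.9936 207.0912] [array([228. , 207.1]), array([249.3, 138.5]), array([253.7, 163.4]), array([245.2, 149.1]), array([241.9, 142.4])]
expected jar base [251.26294833 138.86184607] [251.44168839 112.36531182] bay [251.33941462 155.17965083]
```

View pics/k.png

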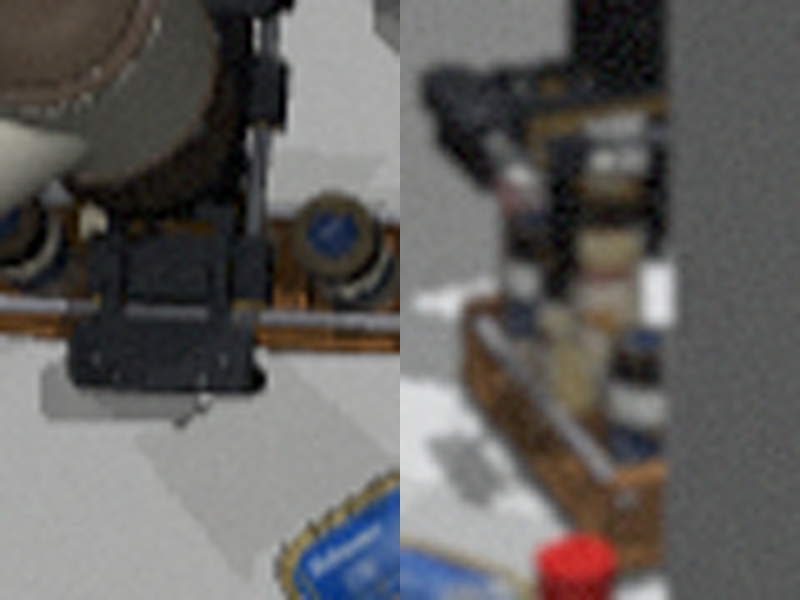

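The held jar is at crop (612,290), which matches the expected column, so I descend.

Request:
apply_moves(moves=[[[0, 0, 0.012], 0], [[0, 0, 0.012], 0], [[0, 0, 0.008], 0], [[0, 0, 0.006], 0], [[0, 0, 0.004], 0]])

```text
time_s: 7.6
tcp_pos: [0.5757, 0.1942, 0.1085]
ee_rot: [[-0.078, -0.997, -0.001], [-0.997, 0.078, -0.0], [0.0, 0.001, -1.0]]
wrist_force: [-0.2, 0.2, -1.0]
gripper_width: 0.464
gripper_force: 30.0
```

Request:
apply_moves(moves=[[[0, 0, 0.004], 0], [[0, 0, 0.003], 0], [[0, 0, 0], 0]])

```text
time_s: 7.85
tcp_pos: [0.5758, 0.1943, 0.1016]
ee_rot: [[-0.078, -0.997, -0.001], [-0.997, 0.078, -0.0], [0.0, 0.001, -1.0]]
wrist_force: [0.1, -0.3, -1.2]
gripper_width: 0.463
gripper_force: 30.0
```

Request:
apply_moves(moves=[[[0, 0, 0.004], 0], [[0, 0, 0.004], 0], [[0, 0, 0.004], 0], [[0, 0, 0.003], 0], [[0, 0, 0], 0]])

```text
time_s: 8.27
tcp_pos: [0.5755, 0.1941, 0.0861]
ee_rot: [[-0.078, -0.997, -0.001], [-0.997, 0.078, -0.001], [0.001, 0.001, -1.0]]
wrist_force: [-0.1, -0.1, -1.3]
gripper_width: 0.465
gripper_force: 30.0
```

Request:
apply_moves(moves=[[[0, 0, 0.002], 0], [[0, 0, 0.002], 0], [[0, 0, 0.001], 0], [[0, 0, 0], 0], [[0, 0, 0], 0]])

```text
time_s: 8.68
tcp_pos: [0.576, 0.1944, 0.0821]
ee_rot: [[-0.078, -0.997, 0.0], [-0.997, 0.078, 0.0], [-0.0, -0.0, -1.0]]
wrist_force: [-1.2, 0.2, -1.7]
gripper_width: 0.462
gripper_force: 30.0
```

Request:
apply_moves(moves=[[[0, 0, 0.001], 0], [[0, 0, 0], 0], [[0, 0, 0], 0]])

```text
time_s: 8.93
tcp_pos: [0.5762, 0.1945, 0.0817]
ee_rot: [[-0.078, -0.997, 0.001], [-0.997, 0.078, 0.0], [-0.0, -0.001, -1.0]]
wrist_force: [-0.7, 0.1, 2.4]
gripper_width: 0.46
gripper_force: 30.0
```

Request:
apply_moves(moves=[[[0, 0, 0.001], 0], [[0, 0, 0], 0], [[0, 0, 0], 0]])

```text
time_s: 9.18
tcp_pos: [0.5763, 0.1946, 0.0816]
ee_rot: [[-0.078, -0.997, 0.001], [-0.997, 0.078, 0.0], [-0.0, -0.001, -1.0]]
wrist_force: [-3.2, 0.1, 6.8]
gripper_width: 0.46
gripper_force: 30.0
```

Floor contact. Release.

Request:
apply_moves(moves=[[[0, 0, -0.0015], 0], [[0, 0, 0], 0], [[0, 0, 0], 0], [[0, 0, 0], 0], [[0, 0, 0], 0]], hand=0.087)

```text
time_s: 9.6
tcp_pos: [0.576, 0.1943, 0.0812]
ee_rot: [[-0.078, -0.997, -0.0], [-0.997, 0.078, -0.0], [0.0, 0.0, -1.0]]
wrist_force: [0.7, 0.1, -0.2]
gripper_width: 0.755
gripper_force: 0.0
```

Request:
apply_moves(moves=[[[0, 0, 0], 0], [[0, 0, 0], 0], [[0, 0, 0], 0], [[0, 0, 0], 0], [[0, 0, 0], 0]])

```text
time_s: 10.02
tcp_pos: [0.576, 0.1944, 0.0815]
ee_rot: [[-0.078, -0.997, -0.0], [-0.997, 0.078, 0.0], [0.0, 0.0, -1.0]]
wrist_force: [0.6, 0.7, 0.7]
gripper_width: 0.988
gripper_force: 0.0
```

Request:
apply_moves(moves=[[[0, 0, -0.02], 0], [[0, 0, -0.035], 0], [[0, 0, -0.035], 0], [[0, 0, -0.035], 0], [[0, 0, -0.035], 0]])

```text
time_s: 10.43
tcp_pos: [0.5757, 0.1942, 0.2433]
ee_rot: [[-0.078, -0.997, -0.0], [-0.997, 0.078, -0.0], [0.0, 0.0, -1.0]]
wrist_force: [0.4, 0.5, -0.1]
gripper_width: 1.001
gripper_force: 0.0
```

Request:
apply_moves(moves=[[[0, 0.04, 0], 0], [[0, 0.04, 0], 0], [[0, 0.04, 0], 0], [[0, 0.04, 0], 0], [[0, 0.035, 0], 0]])

```text
time_s: 10.85
tcp_pos: [0.3794, 0.2091, 0.2415]
ee_rot: [[-0.079, -0.997, -0.0], [-0.997, 0.079, 0.0], [-0.0, 0.0, -1.0]]
wrist_force: [0.2, 1.1, 1.3]
gripper_width: 1.0
gripper_force: 0.0
```

Request:
apply_moves(moves=[[[0.04, 0, 0], 0], [[0.04, 0, 0], 0], [[0.04, 0, 0], 0], [[0.04, 0, 0], 0], [[0, 0, 0], 0]])

```text
time_s: 11.27
tcp_pos: [0.367, 0.0456, 0.2416]
ee_rot: [[-0.083, -0.997, -0.001], [-0.997, 0.083, -0.0], [0.0, 0.001, -1.0]]
wrist_force: [0.6, 0.7, -0.3]
gripper_width: 1.0
gripper_force: 0.0
```

```bash
python3 - <<'E'
from h import *
q=r.sense();print(q["tcp_pos"],q["joints"])
p=imaging.capture("top");b=imaging.capture("side")
fs=[p["frame"].astype(float)]+[imaging.capture("top")["frame"] for _ in range(3)]
f=np.mean(fs,0).astype(np.uint8)
R=lambda im:cv2.resize(im,(400,400),interpolation=cv2.INTER_CUBIC)
a=np.hstack([R(f[140:240,120:220]),R(b["frame"][95:195,180:280])])
c=cv2.resize(f[190:230,280:340],None,fx=10,fy=5*1,interpolation=cv2.INTER_CUBIC)
c=np.hstack([c,np.zeros((200,200,3),np.uint8)])
cv2.imwrite("pics/m.png",np.vstack([a,c]))
g=f[195:230,280:345];gray=cv2.cvtColor(g,cv2.COLOR_BGR2GRAY)
pts=np.argwhere(gray<60)[:,::-1]+[280,195]
w=np.array([at_z(p,u,v,.008)[:2] for u,v in pts],dtype=np.float32)
print(len(w),"handle dark",cv2.minAreaRect(w),w.mean(0))
m=models.cut_out(p,"lens");print([x["confidence"] for x in m])
pt=cv2.findNonZero(m[0]["region"].astype(np.uint8))[:,0]
w2=np.array([at_z(p,u,v,.008)[:2] for u,v in pt]);n=w2[w2[:,1]>w2[:,1].max()-.08]
print("rim",w2.max(0),w2.min(0),cv2.minEnclosingCircle(n.astype(np.float32)))
print([np.round(at_z(p,*(models.place_of(p,k)[0]["at"]*np.array([512,384])),.006),4) for k in("glass_centre","handle_grip")])
t=[x for x in models.cut_out(p,"flat_tin")];
for x in t[:2]:
  pt=cv2.findNonZero(x["region"].astype(np.uint8))[:,0];print("tin",x["confidence"],cv2.minAreaRect(np.array([at_z(p,u,v,.02)[:2] for u,v in pt],dtype=np.float32)))
print([np.round(at_z(p,*(x["at"]*np.array([512,384])),.024),4) for x in models.place_of(p,"lid_centre")])
E
```

```text
[0.36703534 0.04562533 0.24163308] [ 3.26806070e+01 -5.06505710e+00 -2.96055493e+01 -4.07016809e-03
 -6.55068217e+01 -3.74660734e+01]
90 handle dark ((0.4131334722042084, -0.28644514083862305), (0.06730231642723083, 0.01599409617483616), 72.88871765136719) [ 0.4142395  -0.28407225]Traceback (most recent call last):
  File "<stdin>", line 15, in <module>
ValueError: only the last four pictures can be asked about
```

View pics/m.png

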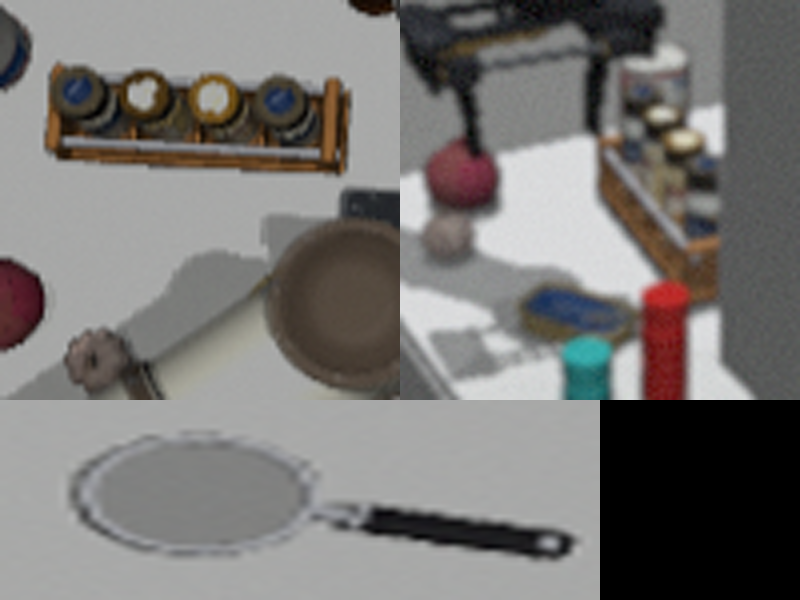

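Bay 3 is now filled: the row in the top-left crop has jars at (82,92), (145,92), (213,97) and (282,97). The tin has not moved. The lens handle runs from lower-crop (370,517) to (572,545), and its axis is at 72.9°.

Request:
apply_moves(moves=[[[0, 0, 0], 6.2], [[0, 0, 0], 6.2], [[0.037, -0.0175, 0], 0], [[0.037, -0.0175, 0], 0], [[0.037, -0.0175, 0], 0]], hand=0.04)

```text
time_s: 11.93
tcp_pos: [0.388, -0.0708, 0.2417]
ee_rot: [[-0.284, -0.959, 0.001], [-0.959, 0.284, 0.0], [-0.0, -0.001, -1.0]]
wrist_force: [1.0, 1.1, 0.0]
gripper_width: 0.707
gripper_force: 0.0
```

Request:
apply_moves(moves=[[[0.037, -0.0175, 0], 0], [[0.037, -0.0175, 0], 0], [[0.037, -0.0175, 0], 0], [[0.037, -0.0175, 0], 0], [[0, 0, 0], 0]])

```text
time_s: 12.35
tcp_pos: [0.4127, -0.2378, 0.2406]
ee_rot: [[-0.295, -0.955, -0.001], [-0.955, 0.295, -0.001], [0.002, 0.001, -1.0]]
wrist_force: [-0.1, -0.2, 0.9]
gripper_width: 0.468
gripper_force: 0.0
```

Request:
apply_moves(moves=[[[0, 0, 0], 0], [[0, 0, 0], 0], [[0, 0, 0], 0]])

```text
time_s: 12.6
tcp_pos: [0.4114, -0.2319, 0.2414]
ee_rot: [[-0.288, -0.958, -0.0], [-0.958, 0.288, 0.0], [-0.0, 0.0, -1.0]]
wrist_force: [-0.2, 1.1, -0.5]
gripper_width: 0.458
gripper_force: 0.0
```

Request:
apply_moves(moves=[[[0.0205, -0.008, 0.02], 0.4], [[0.021, -0.0085, 0.035], 0], [[0, 0, 0.04], 0], [[0, 0, 0.04], 0], [[0, 0, 0.03], 0]])

```text
time_s: 13.02
tcp_pos: [0.4139, -0.2758, 0.0743]
ee_rot: [[-0.295, -0.955, -0.002], [-0.955, 0.295, 0.001], [-0.001, 0.002, -1.0]]
wrist_force: [0.1, 0.4, -0.5]
gripper_width: 0.458
gripper_force: 0.0
```

Request:
apply_moves(moves=[[[0, 0, 0.01], 0], [[0, 0, 0], 0], [[0, 0, 0], 0]])

```text
time_s: 13.27
tcp_pos: [0.4154, -0.2766, 0.0668]
ee_rot: [[-0.294, -0.956, -0.0], [-0.956, 0.294, -0.0], [0.0, 0.0, -1.0]]
wrist_force: [0.8, 0.5, 1.6]
gripper_width: 0.459
gripper_force: 0.0
```

```bash
python3 - <<'E'
from h import *
q=r.sense();print(q["tcp_pos"],q["ee_rot"][:2,1],q["wrist_force"])
p=imaging.capture("top");b=imaging.capture("side")
cv2.imwrite("pics/n.png",np.hstack([cv2.resize(p["frame"][180:240,270:350],(400,300),interpolation=cv2.INTER_CUBIC),cv2.resize(b["frame"][175:265,220:340],(400,300),interpolation=cv2.INTER_CUBIC)]))
print(proj(p,q["tcp_pos"]),proj(b,q["tcp_pos"]),"handle in side",proj(b,[.4153,-.2764,.0065]))
E
```

```text
[ 0.4154437  -0.27658417  0.06683627] [-0.95580028  0.29401665] [0.7673225  0.45714225 1.56168073]
[326.33149764 213.95447777] [277.52095425 230.185612  ] handle in side [276.67121208 246.43444088]
```

View pics/n.png

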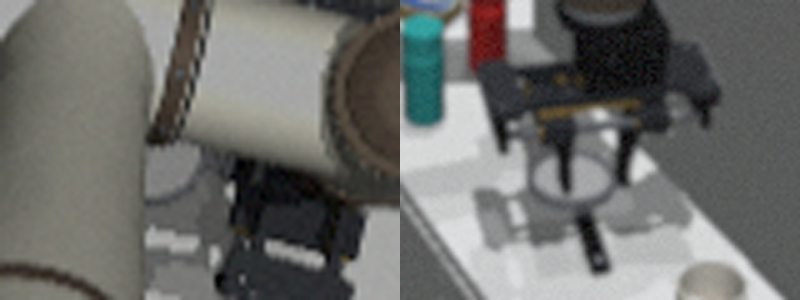

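The fingers straddle the handle line (side crop: fingers at columns 567 and 625, handle at 592), and the body is clear of the cupboard. I go lower.

Request:
apply_moves(moves=[[[0, 0, 0.02], 0], [[0, 0, 0.02], 0], [[0, 0, 0.012], 0], [[0, 0, 0.006], 0], [[0, 0, 0], 0]])

```text
time_s: 13.78
tcp_pos: [0.415, -0.2776, 0.0087]
ee_rot: [[-0.297, -0.955, 0.0], [-0.955, 0.297, -0.0], [0.0, -0.0, -1.0]]
wrist_force: [0.1, -0.5, 0.1]
gripper_width: 0.463
gripper_force: 0.0
```

Request:
apply_moves(moves=[[[0, 0, 0.002], 0], [[0, 0, 0], 0], [[0, 0, 0], 0]])

```text
time_s: 14.03
tcp_pos: [0.4155, -0.278, 0.0076]
ee_rot: [[-0.297, -0.955, 0.002], [-0.955, 0.297, -0.001], [0.0, -0.002, -1.0]]
wrist_force: [-0.0, 0.0, -0.0]
gripper_width: 0.454
gripper_force: 0.0
```

Request:
apply_moves(moves=[[[0, 0, 0.002], 0], [[0, 0, 0.0015], 0], [[0, 0, 0], 0], [[0, 0, 0], 0]])

```text
time_s: 14.37
tcp_pos: [0.4146, -0.2778, 0.003]
ee_rot: [[-0.297, -0.955, -0.0], [-0.955, 0.297, 0.0], [0.0, 0.0, -1.0]]
wrist_force: [0.3, -0.3, 0.8]
gripper_width: 0.46
gripper_force: 0.0
```

Request:
apply_moves(moves=[[[0, 0, 0], 0], [[0, 0, 0], 0], [[0, 0, 0], 0], [[0, 0, 0], 0], [[0, 0, 0], 0]], hand=0.0)

```text
time_s: 14.78
tcp_pos: [0.4148, -0.2778, 0.0031]
ee_rot: [[-0.297, -0.955, 0.0], [-0.955, 0.297, -0.0], [0.0, -0.0, -1.0]]
wrist_force: [0.6, -0.3, 0.2]
gripper_width: 0.204
gripper_force: 30.0
```

Request:
apply_moves(moves=[[[0, 0, 0], 0], [[0, 0, 0], 0], [[0, 0, 0], 0], [[0, 0, 0], 0], [[0, 0, 0], 0]])

```text
time_s: 15.2
tcp_pos: [0.4147, -0.2778, 0.0031]
ee_rot: [[-0.297, -0.955, 0.0], [-0.955, 0.297, -0.0], [0.0, -0.0, -1.0]]
wrist_force: [0.5, -0.6, -0.6]
gripper_width: 0.198
gripper_force: 30.0
```

Request:
apply_moves(moves=[[[0, 0, -0.008], 0], [[0, 0, -0.015], 0], [[0, 0, -0.02], 0], [[0, 0, -0.02], 0], [[0, 0, -0.02], 0]])

```text
time_s: 15.62
tcp_pos: [0.4141, -0.2776, 0.0872]
ee_rot: [[-0.297, -0.955, -0.001], [-0.955, 0.297, 0.0], [-0.0, 0.001, -1.0]]
wrist_force: [0.0, -0.4, -1.0]
gripper_width: 0.205
gripper_force: 30.0
```

Request:
apply_moves(moves=[[[0, 0, -0.02], 0], [[0, 0, -0.025], 0], [[0, 0, -0.03], 0], [[0, 0, -0.02], 0], [[0, 0, 0], 0]])

```text
time_s: 16.03
tcp_pos: [0.417, -0.2789, 0.1864]
ee_rot: [[-0.296, -0.955, 0.009], [-0.955, 0.296, -0.004], [0.001, -0.01, -1.0]]
wrist_force: [1.2, -0.4, -1.5]
gripper_width: 0.202
gripper_force: 30.0
```

```bash
python3 - <<'E'
from h import *
q=r.sense();print(q["tcp_pos"],q["wrist_force"],q["moment"],q["gripper_width"])
b=imaging.capture("side");t=q["tcp_pos"];R=q["ee_rot"]
d=-R[:,0]
print("grip",proj(b,t+[0,0,.0035]),"glass exp level",proj(b,t+d*.082+[0,0,.003]),"tail",proj(b,t-d*.044+[0,0,.0035]))
for k in("glass_centre","handle_grip","lens"):print(k,[(np.round(x["at"]*np.array([512,384]),1),x["confidence"]) for x in models.place_of(b,k)][:2])
c=proj(b,t).astype(int);y,x=c[1]-60,c[0]-60
cv2.imwrite("pics/q.png",cv2.resize(b["frame"][y:y+100,x:x+130],(780,600),interpolation=cv2.INTER_CUBIC));print(x,y)
E
```

```text
[ 0.41699639 -0.27886476  0.1863881 ] [ 1.15136921 -0.3834949  -1.52507452] [ 0.03753185  0.00671465 -0.03605183] 0.20198318585057737
grip [280.16258567 194.58820847] glass exp level [273.60588426 178.28622096] tail [283.970189   204.15037216]
glass_centre [(array([274.3, 180.1]), 0.56)]
handle_grip [(array([272.5, 178.7]), 0.72), (array([279. , 191.6]), 0.54)]
lens [(array([274. , 180.3]), 0.59)]
220 135
```

View pics/q.png

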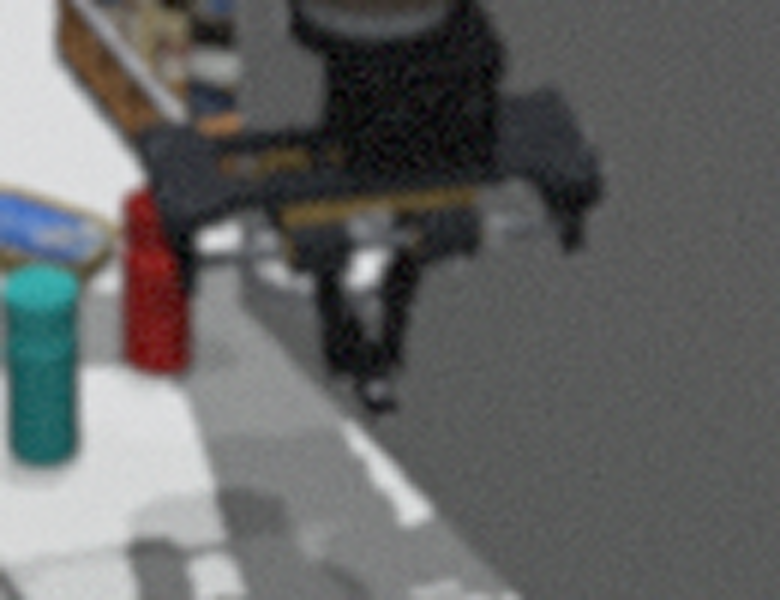

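```bash
python3 - <<'E'
from h import *
p=imaging.capture("top");b=imaging.capture("side")
for im,n in((p,"top"),(b,"side")):
  x=models.cut_out(im,"flat_tin")
  for m in x[:1]:
    pt=cv2.findNonZero(m["region"].astype(np.uint8))[:,0]
    for z in(.012,.024):print(n,round(m["confidence"],2),len(pt),z,cv2.minAreaRect(np.array([at_z(im,u,v,z)[:2] for u,v in pt],dtype=np.float32)))
  print("lid",[(np.round(at_z(im,*(x["at"]*np.array([512,384])),.024),4),x["confidence"]) for x in models.place_of(im,"lid_centre")[:2]])
f=p["frame"][190:235,175:225].astype(int)
mk=(np.abs(f-np.median(f,(0,1))).sum(2)>60).astype(np.uint8)
n,l,st,ce=cv2.connectedComponentsWithStats(mk);i=1+st[1:,4].argmax();pt=np.argwhere(l==i)[:,::-1]+[175,190]
print(st[i],cv2.minAreaRect(np.array([at_z(p,u,v,.014)[:2] for u,v in pt],dtype=np.float32)))
print(r.sense()["tcp_pos"],r.sense()["ee_rot"])
E
```

```text
top 0.57 539 0.012 ((0.44071266055107117, 0.13304071128368378), (0.06339991837739944, 0.10105381906032562), 32.28031539916992)
top 0.57 539 0.024 ((0.4393816590309143, 0.13166959583759308), (0.0628688856959343, 0.10020746290683746), 32.28042221069336)
lid [(array([0.4318, 0.1317, 0.024 ]), 0.83)]
side 0.59 318 0.012 ((0.5835864543914795, 0.29805856943130493), (0.3034988045692444, 0.06660184264183044), 87.09603881835938)
side 0.59 318 0.024 ((0.5740669369697571, 0.27859121561050415), (0.29945799708366394, 0.06571511924266815), 87.09603881835938)
lid [(array([0.4246, 0.116 , 0.024 ]), 0.63)]
[   0    0   43   45 1426] ((0.44021788239479065, 0.14102351665496826), (0.13858526945114136, 0.14459265768527985), 88.30982971191406)
[ 0.41435674 -0.27763795  0.18033042] [[-2.97154118e-01 -9.54828164e-01 -1.61469501e-03]
 [-9.54829529e-01  2.97153671e-01  5.15476849e-04]
 [-1.23792624e-05  1.69493455e-03 -9.99998564e-01]]
```

Request:
apply_moves(moves=[[[-0.01, 0.004, 0], 0], [[-0.025, 0.01, 0], 0], [[-0.035, 0.0135, 0], 0], [[-0.035, 0.0135, 0], 0], [[-0.035, 0.0135, 0], 0]])

```text
time_s: 16.95
tcp_pos: [0.4035, -0.1263, 0.1809]
ee_rot: [[-0.298, -0.954, -0.0], [-0.954, 0.298, 0.0], [0.0, 0.0, -1.0]]
wrist_force: [1.9, 0.8, -0.3]
gripper_width: 0.203
gripper_force: 30.0
```

Request:
apply_moves(moves=[[[-0.035, 0.0135, 0], 0], [[-0.035, 0.0135, 0], 0], [[-0.035, 0.0135, 0], 0], [[-0.035, 0.0135, 0], 0], [[-0.025, 0.01, 0], 0]])

```text
time_s: 17.37
tcp_pos: [0.3914, 0.0513, 0.1813]
ee_rot: [[-0.295, -0.955, 0.001], [-0.955, 0.295, 0.001], [-0.001, -0.001, -1.0]]
wrist_force: [0.0, -0.8, -0.9]
gripper_width: 0.198
gripper_force: 30.0
```

Request:
apply_moves(moves=[[[-0.0138, 0.0051, 0], 3], [[0, 0, 0], 5], [[0, 0, 0], 5], [[0, 0, 0], 3], [[0, 0, 0], 2]])

```text
time_s: 17.78
tcp_pos: [0.3908, 0.0638, 0.1809]
ee_rot: [[-0.579, -0.815, -0.0], [-0.815, 0.579, -0.0], [0.0, 0.0, -1.0]]
wrist_force: [0.8, -0.3, -0.5]
gripper_width: 0.201
gripper_force: 30.0
```

Request:
apply_moves(moves=[[[0, 0, 0.01], 0], [[0, 0, 0.02], 0], [[0, 0, 0.02], 0], [[0, 0, 0.01], 0], [[0, 0, 0], 0]])

```text
time_s: 18.2
tcp_pos: [0.3893, 0.0626, 0.119]
ee_rot: [[-0.578, -0.816, -0.005], [-0.816, 0.578, -0.003], [0.005, 0.003, -1.0]]
wrist_force: [0.6, -0.1, -1.0]
gripper_width: 0.202
gripper_force: 30.0
```

Request:
apply_moves(moves=[[[0, 0, 0], 0], [[0, 0, 0], 0], [[0, 0, 0], 0]])

```text
time_s: 18.45
tcp_pos: [0.392, 0.0638, 0.122]
ee_rot: [[-0.577, -0.816, 0.002], [-0.816, 0.577, 0.001], [-0.002, -0.001, -1.0]]
wrist_force: [-0.3, 0.8, -1.2]
gripper_width: 0.202
gripper_force: 30.0
```

Request:
apply_moves(moves=[[[0, 0, 0.01], 0], [[0, 0, 0.01], 0], [[0, 0, 0], 0], [[0, 0, 0], 0], [[0, 0, 0], 0]])

```text
time_s: 18.87
tcp_pos: [0.392, 0.0637, 0.1019]
ee_rot: [[-0.577, -0.816, 0.001], [-0.816, 0.577, 0.001], [-0.001, -0.001, -1.0]]
wrist_force: [0.5, -0.1, -0.6]
gripper_width: 0.202
gripper_force: 30.0
```

```bash
python3 - <<'E'
from h import *
q=r.sense();t=q["tcp_pos"];R=q["ee_rot"];d=-R[:,0];print(t,q["joint_velocities"].round(2))
p=imaging.capture("top");b=imaging.capture("side")
G=t+d*.0836+[0,0,.003]
th=np.linspace(0,2*np.pi,25)
u=R[:,0];v=R[:,1]
out=[]
for im,(x,y,w,h) in((p,(165,180,80,60)),(b,(195,105,80,60))):
    c=cv2.resize(im["frame"][y:y+h,x:x+w],(800,600),interpolation=cv2.INTER_CUBIC)
    for a in th:
        z=(proj(im,G+.04*(np.cos(a)*u+np.sin(a)*v))-[x,y]+.5)*10-.5;cv2.circle(c,tuple(int(k) for k in z),2,(0,255,0),-1)
    for X in(G,t-d*.0424+[0,0,.0035],[.439,.132,.024]):
        z=(proj(im,X)-[x,y]+.5)*10-.5;cv2.circle(c,tuple(int(k) for k in z),3,(0,0,255),-1)
    out.append(cv2.resize(c,(400,300)))
    for k in("glass_centre",):print(k,proj(im,G),[np.round(m["at"]*np.array([512,384]),1) for m in models.place_of(im,k)][:1])
cv2.imwrite("pics/z.png",cv2.resize(np.hstack(out),(800,300)))
print(G)
E
```

```text
[0.39196479 0.06366018 0.1018706 ] [-0.07 -0.16  0.18 -0.03  0.2   0.07]
glass_centre [195.03492153 208.58224087] [array([196.1, 208.2])]
glass_centre [224.57405672 151.8365579 ] [array([225.4, 150.2])]
[0.44023872 0.13191393 0.10498641]
```

View pics/z.png

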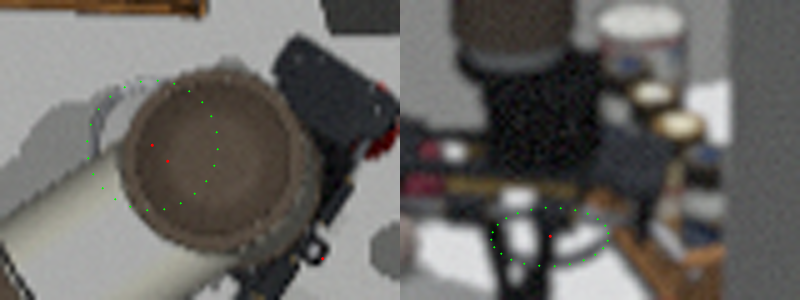

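The projected rim (green) matches the real rim in the side view, around (550,235). In the top view its visible left part at (95,130) agrees as well. The lens is level and centred within tolerance, so I hand in.

Request:
apply_moves(moves=[[[0, 0, 0], 0], [[0, 0, 0], 0], [[0, 0, 0], 0], [[0, 0, 0], 0], [[0, 0, 0], 0]])

```text
time_s: 19.48
tcp_pos: [0.3914, 0.0634, 0.1011]
ee_rot: [[-0.578, -0.816, -0.0], [-0.816, 0.578, -0.0], [0.0, 0.0, -1.0]]
wrist_force: [0.2, 0.5, -0.4]
gripper_width: 0.205
gripper_force: 30.0
```

```bash
python3 -c "
from station import r
q=r.sense();print(q['tcp_pos'],q['gripper_force']);print(r.finish_job())"
```

```text
[0.39136369 0.06337385 0.10107584] 29.956061840057373
the job is handed in; nothing more can be done
None
```

The jar is back upright in bay 3 and released, and the arm is holding the lens steady and about level over the tin, its glass about 80 mm above the lid by my estimate; I handed the job in at 19.5 s, and no verdict came back.

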